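Clear the mallet rest and hold the game mallet level above it

TASK

I want to stick felt into the notches of the mallet rest: first take away the tall wooden pawn left standing on the rest and stand it upright in the grey tray, then pick the wooden mallet up by its balance point. Hold it level and in line above the rest, head over the head end, with its handle about 8 cm above the tops of the posts, touching nothing else, and finish while you are still holding it there. Leave everything else where it is.

Things in the scene. Friction and masses are not known exactly. Their poses are not given: they have to be found in the camera images.
- pawn_center (a point): centre, half-way up, of the loose tall pawn: plain turned wood, 120 mm tall, z its upright axis, flat foot 48 mm across, narrow waist, straight round head 34 mm across from 12 to 54 mm above this point (grip about 33 mm above it). About 0.1 kg. It starts upright on the rest's board (12 mm thick), between the pairs of posts
- pawn: the same pawn; origin at the centre of its foot's underside
- mallet: the loose game mallet, all of one plain wood, 265 mm long, lying flat on the table on its head and its pommel, bar clear of the table; about 0.2 to 0.4 kg; origin on the underside, 22 mm below point mallet_balance; axes as there
- mallet_balance (a point): balance point (centre of mass) of the mallet, on the middle line of its straight bar handle, 40 mm from the head's inner face and 22 mm above the underside. x points along the bar to the head, z up. The bar is 20 mm wide (y) and 24 mm high; it runs from the head (40 mm to +x of this point) to the pommel (160 mm to -x)
- mallet_head (a point): centre of the mallet's head, a block 45 mm (x) by 90 mm (y) by 44 mm high at one end of the bar; 62.5 mm to +x of the balance point
- mallet_pommel (a point): centre of the mallet's pommel, a small block 20 mm (x) by 36 mm (y) by 44 mm high at the other end of the bar; 170 mm to -x of the balance point
- rest: the fixed wooden mallet rest: board from x = -160 to +70 mm, 100 mm wide (y), 12 mm thick, with two pairs of posts, tops 70 mm above the table, forming notches 26 mm wide for the bar: one pair at x = +28 mm (head end), one at x = -125 mm. Origin on the table under where the mallet's balance point belongs; x points to the head end, z up
- rest_mid (a point): point on the rest's middle line at the height of the post tops (70 mm above the table), under where the mallet's balance point belongs; axes as the rest
- rest_head (a point): point at post-top height under where the centre of the mallet's head belongs: 62.5 mm to +x of rest_mid, a little beyond the head-end posts
- rest_pommel (a point): point at post-top height under where the centre of the pommel belongs: 170 mm to -x of rest_mid, just past the other end of the board
- tray: the fixed open grey tray, 250 mm (x) by 190 mm (y), walls 45 mm high and 5 mm thick, floor 5 mm thick; origin at the centre of its underside. Two discs lie in its +x half; the -x half is empty
- disc_a: loose round game disc, 42 mm across, 20 mm high, in the tray's +x half; bystander (origin under its centre)
- disc_b: loose game disc like it, in the tray's +x half; bystander
- disc_c: loose game disc like it, on the table near the robot; bystander
- disc_d: loose game disc like it, on the table beyond the rest; bystander
- small_pawn: loose short pawn, 66 mm tall, 48 mm across, on the table near the robot; bystander
- mug: loose white mug, 76 mm across, 85 mm high, beyond the rest; bystander
Mind the look-alikes: they are no part of the job. Leave any blue or green look-alike of the pawn alone.

How it is judged:
By the outcome, as a careful person would: the job done as asked, in the order asked, and still so for the second after the job is handed in, while the arm keeps its last pose, push and grip.
It also fails if it takes over 61 s, if anything falls off the work surface, if the arm or the gripper's body presses on something with over 40 N, if the wrist force passes 120 N, or if a joint passes its speed limit or range.

ROBOT

A 6-joint arm with a two-finger parallel gripper is mounted at the origin on the work surface. World frame = base frame: x ahead of the robot, y to its left, z up, the work surface at z = 0. Lengths are in m, angles in rad, forces in N, time in s.
With the tool pointing down it reaches from about 0.25 to 0.725 m from the base axis. Payload 4 kg.
Tool frame: the origin (TCP) lies on the centre line of the jaws, within the pads' length; the fingertips stand 14 mm ahead of it and the grasp point (between the pads) lies 5 mm behind it; z points along the fingers, x is the direction in which the jaws open and shut, and the axes are right-handed (so a half turn about z gives the same grasp; the last joint's range is limited). The gripper opens to 85 mm and grips with 20 to 120 N. Pads are 22 mm wide; open, the fingers measure 114 mm over their backs; the gripper's body (76 mm by 85 mm) begins 54 mm behind the grasp point. The pads swing forward as they close: fully open they stand 13 mm farther back than shut.
Start: joints at [1.158, 0.241, 0.005, 1.335, 0, 1.571], TCP at [0.201, 0.458, 0.245] pointing down, gripper open.
Joint ranges: [-2.72, 2.72], [-1.05, 1.87], [-1.09, 1.28], [-1.99, 2.15], [-1.42, 1.44], [-3.14, 3.14]. Speed limits (rad/s): [2.79, 2.79, 3.14, 3.14, 3.14, 3.14].

INTERFACE

Orientations are given as a unit quaternion [x, y, z, w].
In Python, from workcell import get_obs, optics, ticket gives the robot as it stands.
- The arm moves only by the shell command python3 -m inch 'ROWS'. ROWS is JSON, a list that holds one entry, the list of rows, each a list of 5 numbers: the finger opening in cm, from 0 to 8.54, then the shift along the tool's x, y, z in cm, then the turn about the tool's z in degrees. In form: [[[fingers, dx, dy, dz, roll], ...]]. A call has exactly 5 rows; each row is the pose to reach, as a shift and turn from the pose measured when the call began, along the tool's axes at that moment; what a row does not reach only later rows make up. A row lasts 1/8 s, in which the tool goes at most 62.5 mm and 10.7 degrees, less where a joint would pass 70% of its speed; a pose out of reach is approached as far as the arm can. A call with a gripper value outside its range is refused whole. The fingers move at their own pace and stop on an object; the grip force is fixed at half the most. Time passes only in rows, so rows that repeat a pose let the fingers close, or fill a call up. It gives the time, the measured TCP pose, the force and the opening at its end, in the units of the state.
- get_obs(): the state, without advancing time (a new reading comes with each control period).
- optics.camera(name): name is "scene" or "side" or "wrist"; returns (picture, depth): 400x640x3 uint8, red, green, blue; 400x640 float32, m along the optical axis (not along the pixel's ray), 0 where there is no reading.
- optics.camera_info(name): a dict with "vfov" (degrees; the focal length in pixels is half the picture's height over the tangent of half this angle, whatever the lens; pixels are square), "cx", "cy" (the principal point, pixels), "R" (3x3) and "t" (3): a world point X has camera coordinates R X + t. Camera axes: x right, y down, z forward; pixel columns grow to the right and rows downward; lengths in m; the calibration is good to about 2 mm. A picture is of the moment at which its call begins: read the wrist's pose just before it. camera_info takes no time and is no camera call; for the wrist camera it gives the pose at the moment of the call.
- ticket.job_done(): hands the job in, once; it reports no verdict.
The state is a dict: "clock": time; "joint_pos": joint angles; "joint_vel": joint speeds; "tau": joint torques, N m; "eef_pos": TCP position; "tool_rot": TCP orientation; "ft_force": force on the tool from outside, world axes, zero at the start; "ft_torque": the same for the moment, N m; "grip_width": finger opening in m.
Only numpy, scipy, OpenCV 4.12 (cv2) and the standard library are available. Lean on these libraries where they do the work, as an engineer would, in place of code of your own. Each camera call takes 0.05 s, during which the arm holds its last target.

## Working session

There is one attempt and no reset: what is moved stays moved. The work goes in short steps, Python scripts to look and compute and a shell command to move; the robot and the scene stay as the last step left them, time stands still between calls to the robot, and variables do not carry over. Pictures are saved under pics/ and viewed, and the job is handed in when it is done.

```bash
ls; mkdir -p pics; cat > h.py <<'E'
import numpy as np, cv2
from workcell import get_obs, optics, ticket
def K(n):
    i=optics.camera_info(n); f=200/np.tan(np.radians(i['vfov']/2)); return f,i['cx'],i['cy'],np.array(i['R']),np.array(i['t'])
def snap(n,name):
    k=K(n); p,d=optics.camera(n); cv2.imwrite(f'pics/{name}.png',p[:,:,::-1]); np.savez(f'pics/{name}.npz',p=p,d=d,f=k[0],cx=k[1],cy=k[2],R=k[3],t=k[4]); return p,d,k
def load(name):
    z=np.load(f'pics/{name}.npz'); return z['p'],z['d'],(float(z['f']),float(z['cx']),float(z['cy']),z['R'],z['t'])
def onz(k,u,v,z):
    f,cx,cy,R,t=k; r=R.T@np.array([(u-cx)/f,(v-cy)/f,1]); c=-R.T@t; return c+r*(z-c[2])/r[2]
def proj(k,X):
    f,cx,cy,R,t=k; c=R@np.array(X)+t; return cx+f*c[0]/c[2],cy+f*c[1]/c[2]
def cloud(d,k):
    f,cx,cy,R,t=k; v,u=np.mgrid[:400,:640]; P=np.stack([(u-cx)/f*d,(v-cy)/f*d,d],-1); W=(P-t)@R; W[d==0]=np.nan; return W
E
python3 - <<'E'
from h import *
o=get_obs(); print({k:np.round(v,3) for k,v in o.items()})
for n in('scene','side','wrist'):
    p,d,k=snap(n,n+'0'); print(n,k[0],k[1:3],-k[3].T@k[4])
E
```

```text
pics
{'clock': np.float64(0.0), 'joint_pos': array([ 1.158,  0.241,  0.004,  1.335, -0.   ,  1.571]), 'joint_vel': array([-0.001,  0.   , -0.   , -0.001, -0.002, -0.   ]), 'tau': array([-0.0000e+00, -3.7232e+01,  2.5241e+01,  1.7000e-02, -0.0000e+00,
       -0.0000e+00]), 'eef_pos': array([0.2  , 0.457, 0.244]), 'tool_rot': array([ 0.837,  0.547, -0.001,  0.001]), 'ft_force': array([ 0.834, -0.694, -0.58 ]), 'ft_torque': array([-0.034, -0.026,  0.029]), 'grip_width': np.float64(0.085)}
scene 393.5029110629027 (322.4331294438528, 193.87984444346353) [1.00479725 0.54938874 0.88082512]
side 494.40494406062953 (316.82046627357096, 196.5491205305274) [ 0.09024655 -0.67504084  0.96628293]
wrist 314.8484235338526 (324.45086726927923, 200.09454621253087) [0.12447061 0.49102395 0.37349398]
```

View pics/scene0.png

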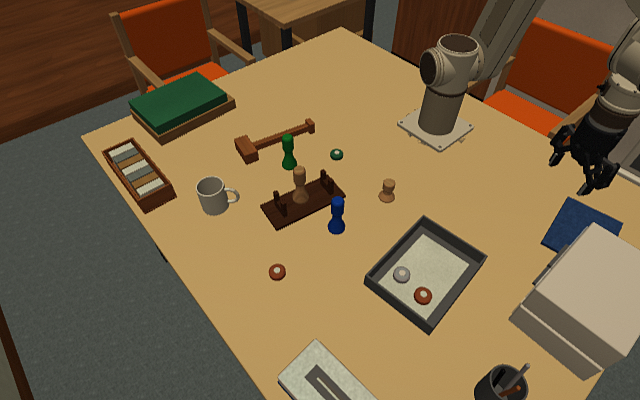

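View pics/side0.png

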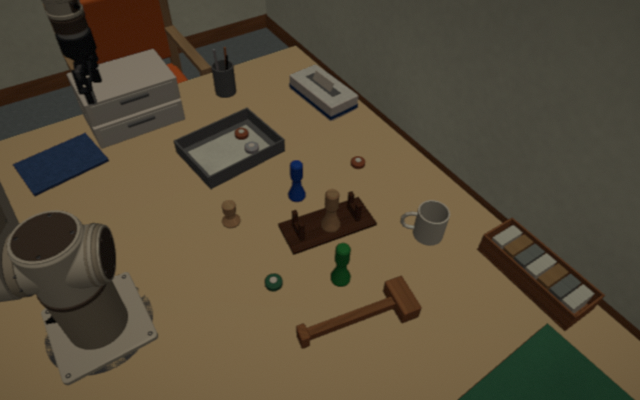

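View pics/wrist0.png

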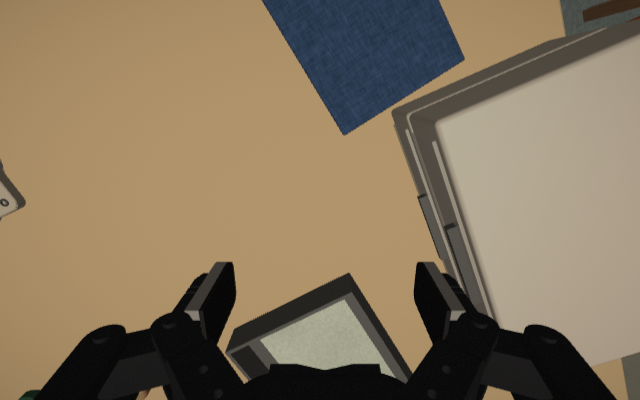

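Scene shows the wooden pawn on the rest at (300,185). Look-alikes are the blue pawn (337,215), green pawn (289,152) and short wooden pawn (388,190). In the side view the wooden pawn is at (332,210). I choose the tall plain wooden one on the board and will check it in a crop.

```bash
python3 - <<'E'
from h import *
a=load('scene0');b=load('side0')
A=cv2.resize(a[0][120:250,220:420],(800,520),interpolation=cv2.INTER_CUBIC)
B=cv2.resize(b[0][150:350,210:450],(720,600),interpolation=cv2.INTER_CUBIC)
cv2.imwrite('pics/cA.png',A[:,:,::-1]);cv2.imwrite('pics/cB.png',B[:,:,::-1])
for n,(p,d,k) in (('scene',a),('side',b)):
    W=cloud(d,k); 
    print(n,'table z',np.nanmedian(W[...,2][(W[...,2]<.03)&(W[...,2]>-.03)]))
    # orthographic top view 1mm/px, region x .2-.8, y -.35-.35
    im=np.zeros((600,700,3),np.uint8)
    m=np.isfinite(W[...,0])&(W[...,2]>-.02)&(W[...,2]<.2)
    X=W[m];c=p[m]
    r=((.8-X[:,0])*1000).astype(int);q=((.45-X[:,1])*1000).astype(int)
    ok=(r>=1)&(r<599)&(q>=1)&(q<699)
    for dr in(-1,0,1):
        for dq in(-1,0,1): im[r[ok]+dr,q[ok]+dq]=c[ok]
    cv2.imwrite(f'pics/top_{n}.png',im[:,:,::-1])
E
```

```text
scene table z 0.001704638594950227
side table z -0.0004503970120960997
```

View pics/cA.png

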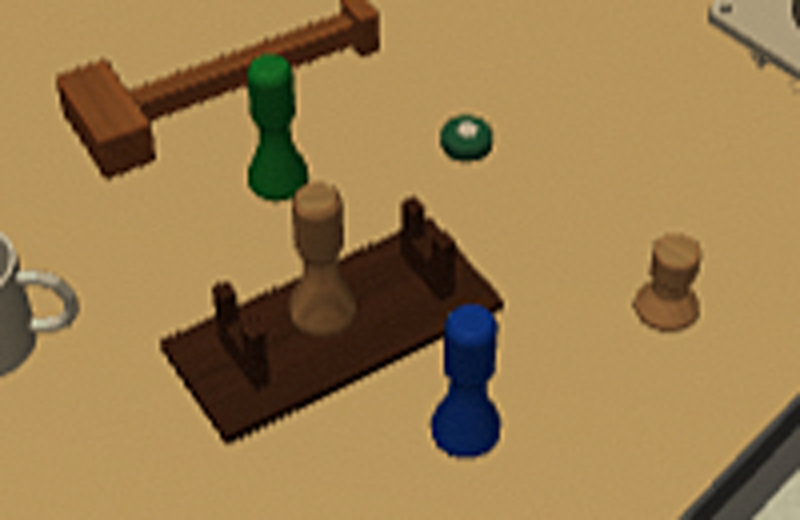

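View pics/cB.png

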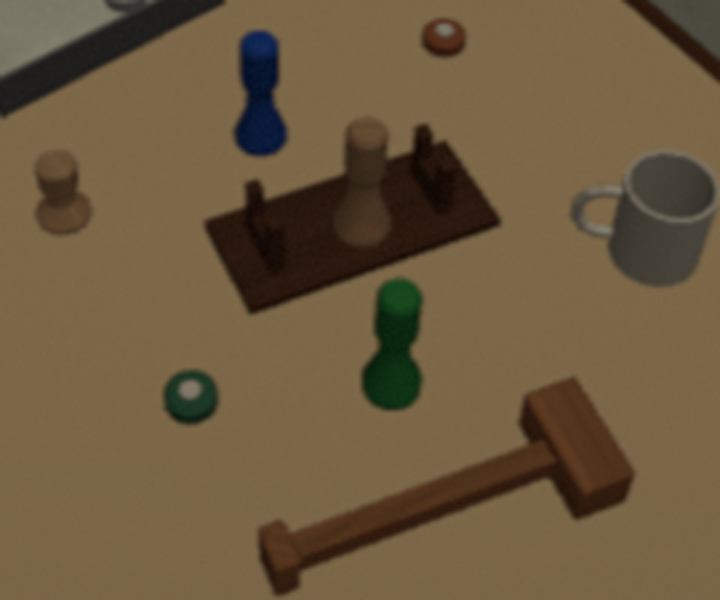

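View pics/top_side.png

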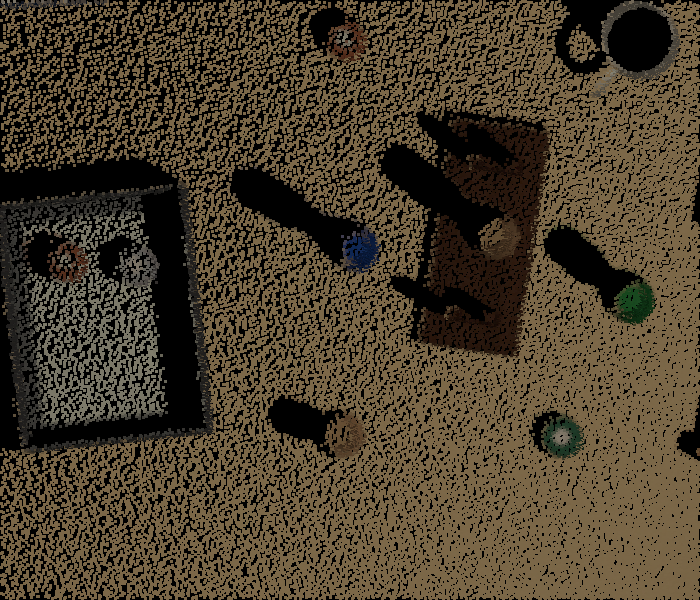

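View pics/top_scene.png

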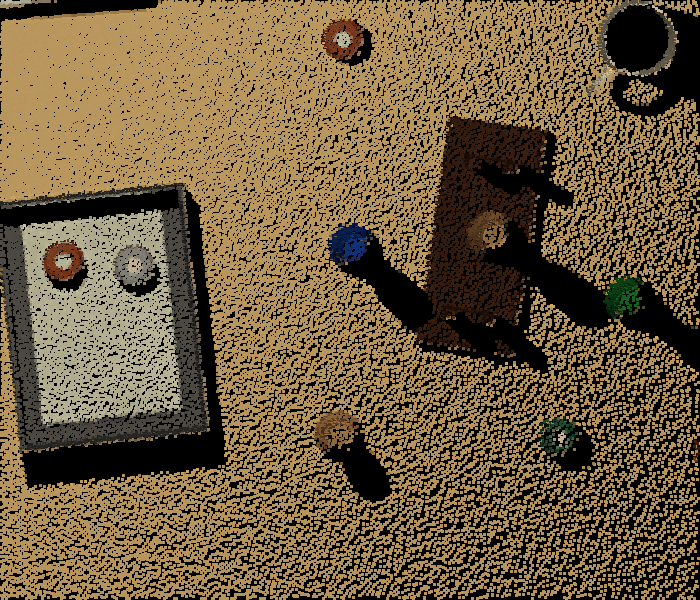

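```bash
python3 - <<'E'
from h import *
for n in('scene0','side0'):
    p,d,k=load(n); W=cloud(d,k); X,Y,Z=W[...,0],W[...,1],W[...,2]
    hsv=cv2.cvtColor(p,cv2.COLOR_RGB2HSV)
    print(n)
    reg=(X>.4)&(X<.72)&(Y>-.13)&(Y<.06)
    dark=(hsv[...,2]<np.where(n=='scene0',95,75))&(hsv[...,0]<20)
    # board: z .006-.018
    m=reg&(Z>.005)&(Z<.019)&dark
    m=cv2.morphologyEx(m.astype(np.uint8),cv2.MORPH_CLOSE,np.ones((3,3)))
    m=m.astype(bool)&reg&(Z<.03)&dark
    r=cv2.minAreaRect(W[m][:,:2].astype(np.float32)*1000); print('board',m.sum(),r,np.round(cv2.boxPoints(r)))
    m=reg&(Z>.045)&(Z<.078)&dark
    nl,L,s,c=cv2.connectedComponentsWithStats(m.astype(np.uint8))
    for i in range(1,nl):
        if s[i,4]>3:
            q=W[L==i]; t=q[q[:,2]>.062]; print('post',c[i].round(),s[i,4],np.round(q.mean(0)*1000),q[:,2].max(),np.round(t.mean(0)*1000) if len(t) else 0)
    # pawn head top
    for nm,cx,cy in(('pawn',.565,-.045),):
        m=(abs(X-cx)<.05)&(abs(Y-cy)<.04)&(Z>.12)&(Z<.14)
        q=W[m]; print(nm,m.sum(),np.round(q.mean(0)*1000,1),np.round(cv2.minEnclosingCircle(q[:,:2].astype(np.float32)*1000)[0]),cv2.minEnclosingCircle(q[:,:2].astype(np.float32)*1000)[1])
    # tray rim
    m=(X>.3)&(X<.65)&(Y>.2)&(Y<.5)&(Z>.041)&(Z<.05); r=cv2.minAreaRect(W[m][:,:2].astype(np.float32)*1000); print('tray',r,np.round(cv2.boxPoints(r)))
    # mallet
    m=(X>.3)&(X<.75)&(Y<-.2)&(Y>-.45)&(Z>.025)&(Z<.06)&(hsv[...,0]<18)&(hsv[...,1]>130)
    nl,L,s,c=cv2.connectedComponentsWithStats(m.astype(np.uint8))
    for i in range(1,nl):
        if s[i,4]>30:
            q=W[L==i]; print('mal',c[i].round(),s[i],np.round(q.mean(0)*1000),np.percentile(q[:,2],[5,50,95]).round(3)); r=cv2.minAreaRect(q[:,:2].astype(np.float32)*1000);print(r, np.round(cv2.boxPoints(r)))
            hh=q[q[:,2]>.04]; 
            for nm2,w in (('far',hh[hh[:,0]>.53]),('near',hh[hh[:,0]<.53])):
                if len(w)>3:
                    r=cv2.minAreaRect(w[:,:2].astype(np.float32)*1000);print(nm2,len(w),r)
E
```

```text
scene0
board 1621 ((562.8757934570312, -40.07215881347656), (118.56047821044922, 229.5542755126953), 81.87065887451172) [[ 441.  -83.]
 [ 668. -115.]
 [ 685.    2.]
 [ 458.   35.]]
post [323. 174.] 41 [483. -37.  62.] 0.0735236457187966 [483. -37.  69.]
post [330. 182.] 51 [489.   2.  62.] 0.07389840296317988 [489.   1.  69.]
post [301. 189.] 61 [568. -33.  60.] 0.07647308535829647 [570. -35.  69.]
post [276. 195.] 47 [634. -59.  62.] 0.07375750191463148 [634. -60.  69.]
post [283. 204.] 53 [640. -21.  63.] 0.07395632592858384 [639. -22.  70.]
pawn 116 [567.9 -38.8 129.9] [565. -41.] 16.400569915771484
tray ((482.70465087890625, 347.5777893066406), (253.61412048339844, 190.76402282714844), 6.1450629234313965) [[346. 429.]
 [367. 239.]
 [619. 266.]
 [599. 456.]]
mal [267. 139.] [234 118  81  42 757] [ 502. -286.   38.] [0.027 0.037 0.047]
((466.6775817871094, -284.1609802246094), (93.55896759033203, 263.8658142089844), 79.45746612548828) [[ 328. -306.]
 [ 588. -354.]
 [ 605. -262.]
 [ 346. -214.]]
far 281 ((574.0740356445312, -304.25714111328125), (93.52853393554688, 44.90267562866211
[... 664 characters left out ...]
6 [481. -43.  68.]
pawn 143 [561.4 -47.9 128.8] [563. -46.] 17.038862228393555
tray ((482.74090576171875, 345.88043212890625), (252.889892578125, 198.5126190185547), 6.400729179382324) [[346. 430.]
 [368. 233.]
 [619. 261.]
 [597. 459.]]
mal [368. 309.] [ 296  276  125   68 1942] [ 493. -296.   37.] [0.028 0.036 0.045]
((464.6755065917969, -290.4503173828125), (88.63594818115234, 264.1747741699219), 80.3194808959961) [[ 327. -312.]
 [ 587. -356.]
 [ 602. -269.]
 [ 342. -225.]]
far 694 ((572.8042602539062, -308.1895446777344), (87.3987045288086, 44.87458801269531), 80.06763458251953)
near 132 ((345.5935363769531, -265.6008605957031), (33.65586853027344, 19.371257781982422), 83.49284362792969)
```

Crops confirm it: the pawn on the dark rest board is plain wood with a long round head (cA (320,205), cB (365,135)). The blue and green ones stand on the table and the small one is short. The measured sizes agree with those given: board 230 mm long, post pairs 152 mm apart, head to pommel 231 mm, pawn top at 0.129 m with radius 17 mm.

```bash
cat >> h.py <<'E'
from scipy.spatial.transform import Rotation as Ro
def go(x,y,z,yaw=None):
    o=get_obs(); M=Ro.from_quat(o['tool_rot']).as_matrix(); d=M.T@(np.array([x,y,z])-o['eef_pos'])*100
    cur=np.degrees(np.arctan2(M[1,0],M[0,0])); 
    print('t',round(float(o['clock']),2),'pos',np.round(o['eef_pos'],4),'yaw',round(cur,1),'tilt',np.round(M[2],3),'F',np.round(o['ft_force'],1),'w',round(float(o['grip_width']),4),'j',np.round(o['joint_pos'],2))
    print('shift cm',np.round(d,2),'roll',None if yaw is None else round((cur-yaw+180)%360-180,1))
E
python3 - <<'E'
from h import *
go(.50,-.02,.26,79)
k=K('wrist');print(k[3].T@np.array([0,0,1]))
E
```

```text
t 0.15 pos [0.2004 0.4576 0.2446] yaw 66.3 tilt [-0.002 -0.    -1.   ] F [-0.5 -0.6  0.4] w 0.0857 j [1.16 0.24 0.   1.34 0.   1.57]
shift cm [-31.73  46.6   -1.49] roll -12.7
[ 0.29525057 -0.13135009 -0.94634785]
```

```bash
python3 -m inch '[[[8.5,-3.2,4.7,-0.5,-2],[8.5,-6.4,9.4,-1,-4],[8.5,-9.6,14,-1.5,-6],[8.5,-12.8,18.7,-1.5,-9],[8.5,-16,23.4,-1.5,-12]]]'; python3 - <<'E'
from h import *
go(.50,-.02,.26,79)
E
```

```text
clock: 0.78
eef_pos: [0.3512, 0.2156, 0.2599]
tool_rot: [0.775, 0.633, -0.001, 0.0]
ft_force: [0.6, 0.7, -0.5]
grip_width: 0.085
t 0.78 pos [0.3512 0.2156 0.2599] yaw 78.5 tilt [-0.001 -0.    -1.   ] F [ 0.6  0.7 -0.5] w 0.085 j [ 0.55  0.06 -0.17  1.34 -0.    0.75]
shift cm [-2.011e+01  1.929e+01  1.000e-02] roll -0.5
```

```bash
python3 -m inch '[[[8.5,-4,3.9,0,0],[8.5,-8,7.7,0,0],[8.5,-12,11.6,0,0],[8.5,-16,15.5,0,0],[8.5,-20.1,19.3,0,0]]]'; python3 - <<'E'
from h import *
snap('wrist','w1')
go(.564,-.0435,.10,79)
p,d,k=load('w1')
print(proj(k,[.564,-.0435,.132]))
W=cloud(d,k);X,Y,Z=W[...,0],W[...,1],W[...,2]
m=(abs(X-.564)<.05)&(abs(Y+.0435)<.04)&(Z>.122)&(Z<.14); q=W[m]
print(q.mean(0),cv2.minEnclosingCircle(q[:,:2].astype(np.float32)*1000), np.nanmedian(Z[abs(Z)<.01]))
E
```

```text
clock: 1.4
eef_pos: [0.5008, -0.0217, 0.2599]
tool_rot: [0.775, 0.632, -0.001, 0.0]
ft_force: [1.0, 0.6, 0.3]
grip_width: 0.0848
t 1.45 pos [ 0.5039 -0.0271  0.2594] yaw 78.1 tilt [-0.005  0.003 -1.   ] F [ 3.4 -3.4  0.4] w 0.0853 j [-0.05  0.24  0.04  1.37 -0.01  0.16]
shift cm [-0.28  6.16 15.96] roll -0.9
(np.float64(315.31111981061457), np.float64(263.1281096868579))
[ 0.56121976 -0.04281921  0.13071031] ((564.3221435546875, -43.521751403808594), 17.07999610900879) 0.0007301588466257181
```

View pics/w1.png

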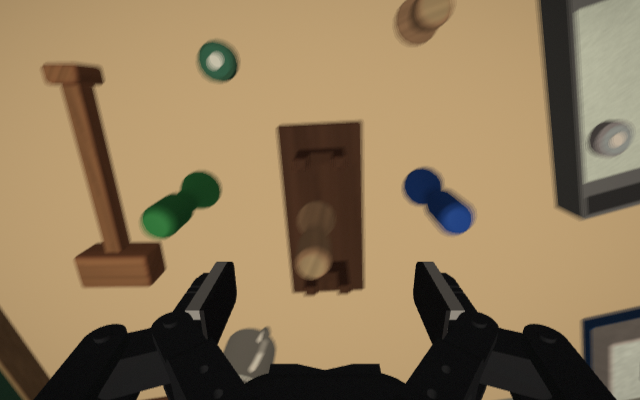

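The wrist view has the wooden pawn's top at (313,263), on the projected (315,263), between the open jaws. I descend over it.

```bash
python3 -m inch '[[[8.5,-0.3,3,0,-1],[8.5,-0.3,6.2,0,-1],[8.5,-0.3,6.2,3,-1],[8.5,-0.3,6.2,6,-1],[8.5,-0.3,6.2,6,-1]]]'; python3 - <<'E'
from h import *
go(.564,-.0435,.10,79)
E
```

```text
clock: 2.08
eef_pos: [0.5619, -0.0429, 0.1966]
tool_rot: [0.771, 0.637, -0.004, 0.001]
ft_force: [-0.6, -0.7, 0.3]
grip_width: 0.0847
t 2.08 pos [ 0.5619 -0.0429  0.1966] yaw 79.1 tilt [-0.006 -0.004 -1.   ] F [-0.6 -0.7  0.3] w 0.0847 j [-0.07  0.39  0.09  1.27 -0.01  0.12]
shift cm [0.04 0.25 9.66] roll 0.1
```

```bash
python3 -m inch '[[[8.5,0,0.2,3,0],[8.5,0,0.2,6,0],[8.5,0,0.2,8.5,0],[8.5,0,0.2,9.6,0],[8.5,0,0.2,9.6,0]]]'; python3 - <<'E'
from h import *
go(.564,-.0435,.10,79)
E
python3 -m inch '[[[6.5,0,0,0,0],[4.5,0,0,0,0],[3,0,0,0,0],[2.5,0,0,0,0],[2.5,0,0,0,0]]]'; python3 - <<'E'
from h import *
go(.564,-.0435,.10,79)
E
```

```text
clock: 2.7
eef_pos: [0.5635, -0.0437, 0.101]
tool_rot: [0.771, 0.637, -0.004, 0.001]
ft_force: [-0.1, 0.2, -0.8]
grip_width: 0.0851
t 2.7 pos [ 0.5635 -0.0437  0.101 ] yaw 79.1 tilt [-0.006 -0.004 -1.   ] F [-0.1  0.2 -0.8] w 0.0851 j [-0.07  0.47 -0.05  1.05 -0.01  0.12]
shift cm [0.03 0.04 0.1 ] roll 0.1
clock: 3.32
eef_pos: [0.5644, -0.0437, 0.1021]
tool_rot: [0.771, 0.637, -0.003, 0.001]
ft_force: [0.3, 0.8, 6.1]
grip_width: 0.0327
t 3.33 pos [ 0.5644 -0.0437  0.1021] yaw 79.1 tilt [-0.006 -0.002 -1.   ] F [0.3 0.8 6.1] w 0.0327 j [-0.07  0.47 -0.05  1.05 -0.01  0.12]
shift cm [ 0.01 -0.04  0.21] roll 0.1
```

```bash
python3 -m inch '[[[2,0,0,0,0],[2,0,0,-2,0],[2,0,0,-6,0],[2,0,0,-12,0],[2,0,0,-16,0]]]'; python3 - <<'E'
from h import *
p,d,k=snap('scene','s1'); cv2.imwrite('pics/s1c.png',cv2.resize(p[60:260,180:420],(720,600))[:,:,::-1])
go(.423,.340,.26,79)
E
```

```text
clock: 3.95
eef_pos: [0.5649, -0.0429, 0.264]
tool_rot: [0.771, 0.637, -0.003, 0.002]
ft_force: [0.9, 0.5, -1.7]
grip_width: 0.0324
t 4.0 pos [ 0.5669 -0.0431  0.2695] yaw 79.1 tilt [-0.005  0.008 -1.   ] F [3.5 0.7 3.5] w 0.0325 j [-0.07  0.37  0.24  1.44 -0.01  0.12]
shift cm [ 34.91 -21.36   0.61] roll 0.1
```

View pics/s1c.png

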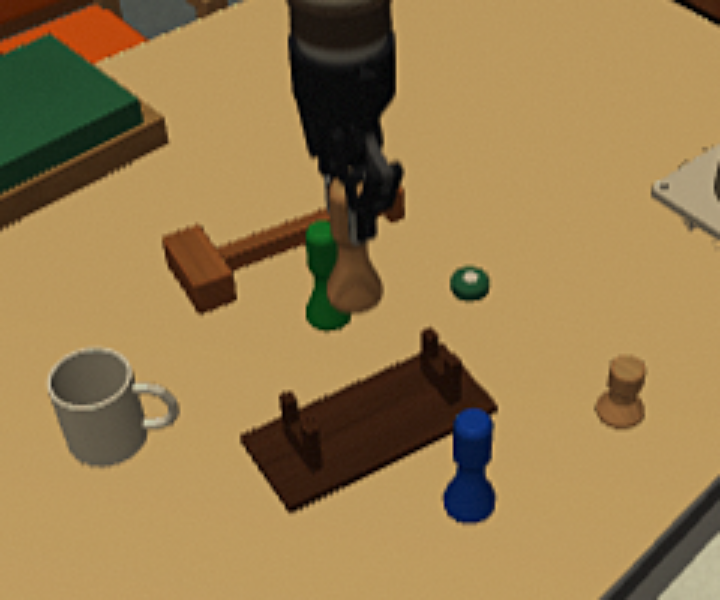

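The pawn hangs upright in the gripper (crop (350,250)), clear of the posts and the blue and green pawns. Now I carry it to the tray.

```bash
python3 -m inch '[[[2,3,-1.8,0,0],[2,7,-4.3,0,0],[2,11.5,-7,0,0],[2,16,-9.8,0,0],[2,20,-12.2,0,0]]]'; python3 -m inch '[[[2,4,-2.4,0,0],[2,8,-5,0,0],[2,11.5,-7,0,0],[2,14,-8.7,0,0],[2,15,-9.2,0,0]]]';python3 - <<'E'
from h import *
go(.423,.340,.26,79)
E
```

```text
clock: 4.62
eef_pos: [0.4833, 0.1776, 0.2664]
tool_rot: [0.771, 0.637, -0.0, 0.004]
ft_force: [1.0, 0.2, -0.5]
grip_width: 0.0326
clock: 5.25
eef_pos: [0.42, 0.3432, 0.2636]
tool_rot: [0.77, 0.638, -0.002, 0.004]
ft_force: [0.0, 0.1, -0.5]
grip_width: 0.0326
t 5.25 pos [0.42   0.3432 0.2636] yaw 79.3 tilt [-0.008  0.005 -1.   ] F [ 0.   0.1 -0.5] w 0.0326 j [ 0.69  0.32  0.16  1.42 -0.01  0.88]
shift cm [-0.25  0.35  0.37] roll 0.3
```

```bash
python3 -m inch '[[[2,-0.2,0.3,4,0],[2,-0.2,0.3,8,0],[2,-0.2,0.3,12,0],[2,-0.2,0.3,15,0],[2,-0.2,0.3,15.8,0]]]'; python3 - <<'E'
from h import *
p,d,k=snap('side','s2'); cv2.imwrite('pics/s2c.png',cv2.resize(p[60:240,120:320],(660,594))[:,:,::-1])
go(.423,.340,.095,79)
E
```

```text
clock: 5.88
eef_pos: [0.4218, 0.3371, 0.1031]
tool_rot: [0.77, 0.638, -0.005, 0.005]
ft_force: [-0.9, -0.4, -0.8]
grip_width: 0.0327
t 5.92 pos [0.4222 0.3376 0.1035] yaw 79.2 tilt [-0.012  0.002 -1.   ] F [ 0.2 -0.2 -1. ] w 0.0327 j [ 0.68  0.43 -0.12  1.04 -0.01  0.87]
shift cm [0.26 0.03 0.84] roll 0.2
```

View pics/s2c.png

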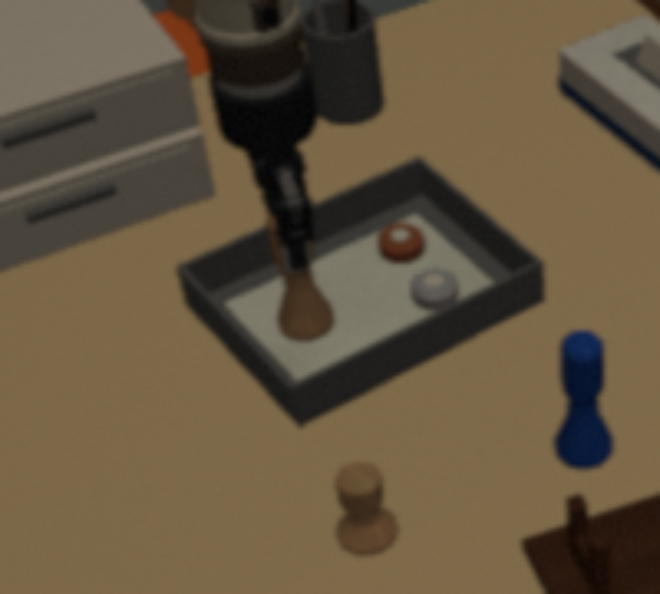

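The pawn is in the tray's empty half (crop (305,310)), upright, just above the floor. I lower the last bit.

```bash
python3 -m inch '[[[2,0.1,0,0.3,0],[2,0.1,0,0.5,0],[2,0.1,0,0.7,0],[2,0.1,0,0.8,0],[2,0.1,0,0.8,0]]]'; python3 - <<'E'
from h import *
go(.423,.340,.095,79)
E
```

```text
clock: 6.55
eef_pos: [0.4224, 0.3386, 0.0956]
tool_rot: [0.77, 0.638, -0.004, 0.005]
ft_force: [1.3, -0.7, -0.8]
grip_width: 0.0327
t 6.55 pos [0.4224 0.3386 0.0956] yaw 79.2 tilt [-0.012  0.002 -1.   ] F [ 1.3 -0.7 -0.8] w 0.0327 j [ 0.68  0.44 -0.12  1.02 -0.01  0.87]
shift cm [0.15 0.03 0.06] roll 0.2
```

```bash
python3 -m inch '[[[2,0,0,0.1,0],[2,0,0,0.2,0],[2,0,0,0.2,0],[2,0,0,0.2,0],[2,0,0,0.2,0]]]'
```

```text
clock: 7.18
eef_pos: [0.4228, 0.3386, 0.0951]
tool_rot: [0.77, 0.638, -0.003, 0.005]
ft_force: [-1.7, -2.2, 7.7]
grip_width: 0.0331
```

Contact (7.7 N). I open gradually.

```bash
python3 -m inch '[[[3.4,0,0,0,0],[4,0,0,0,0],[5.5,0,0,0,0],[8.5,0,0,0,0],[8.5,0,0,0,0]]]';python3 -m inch '[[[8.5,0,0,0,0],[8.5,0,0,-3,0],[8.5,0,0,-7,0],[8.5,0,0,-11,0],[8.5,0,0,-15,0]]]'; python3 - <<'E'
from h import *
p,d,k=snap('side','s3'); cv2.imwrite('pics/s3c.png',cv2.resize(p[60:240,120:320],(660,594))[:,:,::-1])
go(.44,-.28,.25,79.4)
E
```

```text
clock: 7.8
eef_pos: [0.4227, 0.3386, 0.095]
tool_rot: [0.77, 0.638, -0.003, 0.005]
ft_force: [1.0, 0.1, 0.3]
grip_width: 0.0849
clock: 8.43
eef_pos: [0.4224, 0.3402, 0.2462]
tool_rot: [0.77, 0.638, -0.003, 0.005]
ft_force: [-0.1, 0.4, 0.3]
grip_width: 0.0848
t 8.47 pos [0.4244 0.3419 0.2523] yaw 79.2 tilt [-0.003  0.009 -1.   ] F [2.9 0.3 4.6] w 0.0853 j [ 0.68  0.33  0.14  1.38 -0.01  0.87]
shift cm [-60.8   13.14   0.57] roll -0.2
```

View pics/s3c.png

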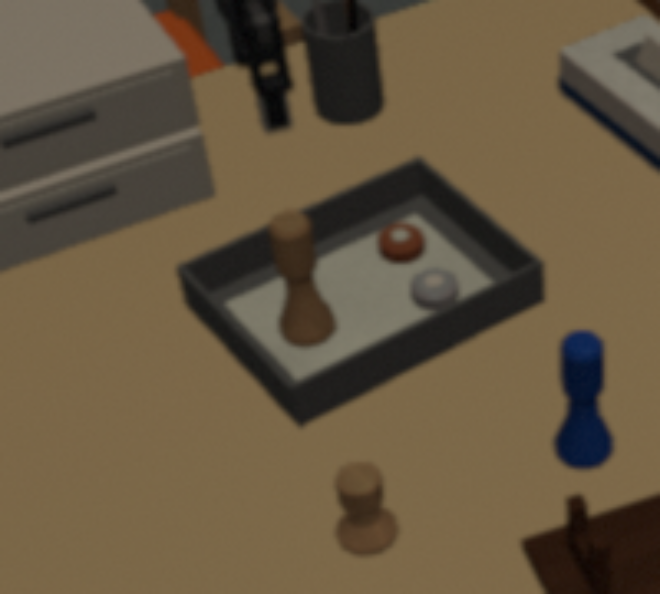

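The pawn stands free and upright in the tray at crop (300,280), discs untouched. I move toward the mallet and look at the rest on the way.

```bash
python3 -m inch '[[[8.5,-6,1.3,0,0],[8.5,-12,2.6,0,0],[8.5,-18,3.9,0,0],[8.5,-24,5.2,0,0],[8.5,-30,6.5,0,0]]]'; python3 -m inch '[[[8.5,-4,1,0,0],[8.5,-6,1.5,0,0],[8.5,-6,1.5,0,0],[8.5,-6,1.5,0,0],[8.5,-6,1.5,0,0]]]'; python3 - <<'E'
from h import *
p,d,k=snap('wrist','w2')
go(.44,-.28,.25,79.4)
W=cloud(d,k); X,Y,Z=W[...,0],W[...,1],W[...,2]
hsv=cv2.cvtColor(p,cv2.COLOR_RGB2HSV)
print('table',np.nanmedian(Z[abs(Z)<.01]))
reg=(X>.4)&(X<.72)&(Y>-.13)&(Y<.06); print(hsv[...,2][reg&(Z>.006)&(Z<.018)].mean())
dark=hsv[...,2]<110
m=reg&(Z>.005)&(Z<.019)&dark; r=cv2.minAreaRect(W[m][:,:2].astype(np.float32)*1000); print('board',m.sum(),r,np.round(cv2.boxPoints(r)))
m=reg&(Z>.05)&(Z<.08)&dark
nl,L,s,c=cv2.connectedComponentsWithStats(m.astype(np.uint8))
for i in range(1,nl):
    if s[i,4]>5:
        q=W[L==i]; t=q[q[:,2]>.064]; print('post',c[i].round(),s[i,4],np.round(t.mean(0)*1000,1),np.round(t.min(0)*1000),np.round(t.max(0)*1000))
E
```

```text
clock: 9.1
eef_pos: [0.4321, 0.0332, 0.2541]
tool_rot: [0.77, 0.638, 0.002, 0.005]
ft_force: [0.6, 0.0, -0.4]
grip_width: 0.0851
clock: 9.72
eef_pos: [0.4356, -0.0276, 0.2544]
tool_rot: [0.77, 0.638, 0.002, 0.005]
ft_force: [-0.5, 0.4, -0.7]
grip_width: 0.0851
t 9.78 pos [ 0.4356 -0.0277  0.2544] yaw 79.4 tilt [-0.003  0.01  -1.   ] F [-0.1 -0.5 -0. ] w 0.0848 j [-0.06  0.1  -0.14  1.32 -0.    0.13]
shift cm [-24.72   5.08   0.57] roll -0.0
table 0.0007153680097350466
68.19316309719935
board 9672 ((563.5955810546875, -33.208892822265625), (99.54916381835938, 230.53395080566406), 81.37223052978516) [[ 442.  -65.]
 [ 670. -100.]
 [ 685.   -1.]
 [ 457.   33.]]
post [321. 216.] 218 [480.3 -40.7  69.9] [475. -48.  64.] [488. -33.  72.]
post [357. 215.] 218 [486.1  -1.4  69.9] [481.  -9.  64.] [493.   6.  73.]
post [357. 326.] 205 [636.2 -24.   69.1] [631. -31.  64.] [644. -17.  72.]
post [326. 327.] 201 [630.2 -63.1  69.5] [626. -70.  64.] [638. -56.  72.]
```

View pics/w2.png

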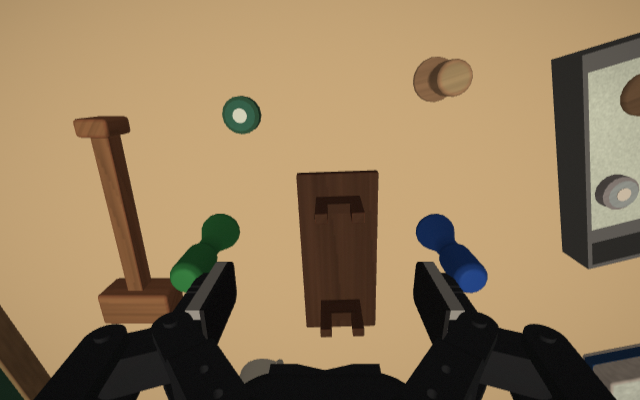

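The wrist view shows the rest empty and unmoved, with its posts at (321,216), (357,215), (357,326) and (326,327). The post pairs sit 4 mm nearer the robot than the board centre, where +3.5 mm to the -x side is expected, so the head end is the far end. That puts the rest origin at about (0.6075, -0.040), yaw -8.6°.

```bash
python3 -m inch '[[[8.5,-6,1.1,0,0],[8.5,-12,2.2,0,0],[8.5,-18,3.3,0,0],[8.5,-22,4.3,0,0],[8.5,-24.5,4.8,0,0]]]'; python3 -m inch '[[[8.5,0,0,0,0],[8.5,0,0,0,0],[8.5,0,0,0,0],[8.5,0,0,0,0],[8.5,0,0,0,0]]]'; python3 - <<'E'
from h import *
p,d,k=snap('wrist','w3')
W=cloud(d,k); X,Y,Z=W[...,0],W[...,1],W[...,2]
hsv=cv2.cvtColor(p,cv2.COLOR_RGB2HSV)
m=(X>.3)&(X<.65)&(Y<-.2)&(Y>-.4)&(Z>.02)&(Z<.06)&(hsv[...,0]<15)&(hsv[...,1]>110)
nl,L,s,c=cv2.connectedComponentsWithStats(m.astype(np.uint8)); i=1+np.argmax(s[1:,4]); m=L==i
r=cv2.minAreaRect(W[m][:,:2].astype(np.float32)*1000); print(r)
q=W[m]; hh=q[q[:,2]>.04]
C=[]
for w in (hh[hh[:,0]>.5],hh[hh[:,0]<.42]):
    r=cv2.minAreaRect(w[:,:2].astype(np.float32)*1000);print(len(w),r); C.append(np.array(r[0]))
b=q[(q[:,2]<.038)&(q[:,2]>.029)&(q[:,0]>.38)&(q[:,0]<.53)]; 
l=cv2.fitLine(b[:,:2].astype(np.float32),cv2.DIST_HUBER,0,.01,.01).ravel();print('bar',l,np.degrees(np.arctan(l[1]/l[0])),np.median(b[:,2]))
u=C[0]-C[1];print(np.linalg.norm(u));u/=np.linalg.norm(u);print('yaw',np.degrees(np.arctan2(u[1],u[0])),'bal',C[0]-62.5*u,C[1]+170*u)
B=(C[0]-62.5*u)/1000
y=l[3]+(B[0]-l[2])*l[1]/l[0];print('bar y at bal',y)
go(B[0],B[1],.017,79.4); print(np.nanmedian(Z[abs(Z)<.01]))
E
```

```text
clock: 10.4
eef_pos: [0.4379, -0.2787, 0.2554]
tool_rot: [0.77, 0.638, 0.002, 0.005]
ft_force: [-0.4, -0.1, -0.1]
grip_width: 0.0851
clock: 11.02
eef_pos: [0.438, -0.2782, 0.2556]
tool_rot: [0.769, 0.639, 0.002, 0.005]
ft_force: [0.0, 0.2, 0.4]
grip_width: 0.0849
((464.5979309082031, -287.66046142578125), (89.49327850341797, 262.5185241699219), 79.9852066040039)
2171 ((572.606201171875, -306.73388671875), (89.51492309570312, 43.32990646362305), 79.5470199584961)
706 ((345.26153564453125, -264.18511962890625), (34.63924789428711, 19.017986297607422), 79.37305450439453)
bar [ 0.98240674 -0.18675387  0.449689   -0.28388047] -10.763403 0.034542577085641596
231.2920113722166
yaw -10.600576930457787 bal [ 511.17285762 -295.23630871] [ 512.36023011 -295.45853181]
bar y at bal -0.295568450006726
t 11.07 pos [ 0.4379 -0.2783  0.2556] yaw 79.4 tilt [-0.003  0.011 -1.   ] F [ 0.2 -0.4  0.5] w 0.0851 j [-0.57  0.27  0.06  1.36  0.   -0.38]
shift cm [-0.24  7.26 23.93] roll -0.0
0.0006380239588684513
```

View pics/w3.png

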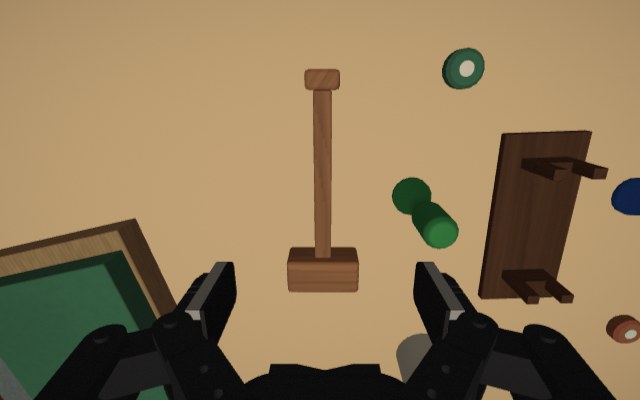

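Wrist view: head at (323,270), pommel at (322,79), bar between. Centre distance is 231 mm, the bar top is at 0.0345 m, and the balance point is about (0.512, -0.2955). All three views agree. I move over it and check the neighbouring clearance.

```bash
python3 - <<'E'
from h import *
for n in('w3','scene0','side0'):
    p,d,k=load(n);W=cloud(d,k); q=W[np.isfinite(W[...,0])&(W[...,2]>.012)&(W[...,2]<.2)]
    u=np.array([.983,-.1838]);v=np.array([.1838,.983]); e=q[:,:2]-[.512,-.2955]; a,b=e@u,e@v
    m=(abs(a)<.06)&(abs(b)>.03)&(abs(b)<.2)&~((a>.03)&(abs(b)<.055)); print(n,'left',np.min(b[m&(b>0)],initial=9),'right',np.max(b[m&(b<0)],initial=-9))
E
python3 -m inch '[[[8.5,-0.2,3,2,0],[8.5,-0.2,6,5,0],[8.5,-0.2,7.3,9,0],[8.5,-0.2,7.3,13,0],[8.5,-0.2,7.3,15,0]]]'; python3 - <<'E'
from h import *
go(.512,-.2955,.02,79.4)
p,d,k=snap('wrist','w4')
E
```

```text
w3 left 0.08861180442094978 right -9.0
scene0 left 0.09706245749009149 right -9.0
side0 left 0.08672410508143732 right -9.0
clock: 11.7
eef_pos: [0.5096, -0.2936, 0.1034]
tool_rot: [0.769, 0.639, 0.001, 0.003]
ft_force: [0.6, 0.8, -0.9]
grip_width: 0.085
t 11.7 pos [ 0.5096 -0.2936  0.1034] yaw 79.4 tilt [-0.002  0.006 -1.   ] F [ 0.6  0.8 -0.9] w 0.085 j [-0.52  0.5   0.01  1.07  0.   -0.34]
shift cm [-0.13  0.22  8.34] roll -0.0
```

View pics/w4.png

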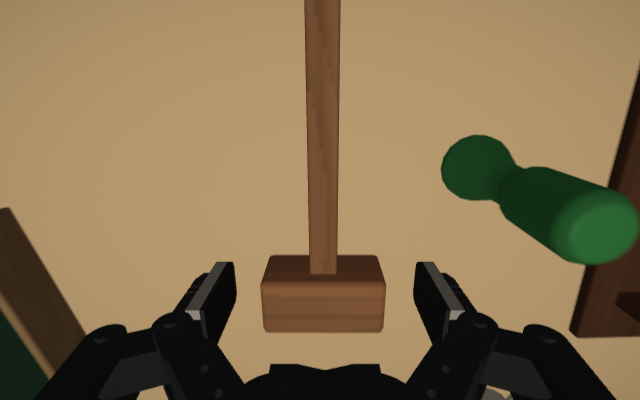

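The view shows the bar centred between the jaws at column 322, green pawn (540,200) clear on the right.

```bash
python3 -m inch '[[[8.5,-0.1,0.2,2.5,0],[8.5,-0.1,0.2,5,0],[8.5,-0.1,0.2,7,0],[8.5,-0.1,0.2,8,0],[8.5,-0.1,0.2,8.3,0]]]'; python3 - <<'E'
from h import *
go(.512,-.2955,.019,79.4)
E
```

```text
clock: 12.38
eef_pos: [0.5107, -0.2945, 0.0184]
tool_rot: [0.77, 0.639, 0.001, 0.002]
ft_force: [-0.3, -0.8, 0.2]
grip_width: 0.0848
t 12.38 pos [ 0.5107 -0.2945  0.0184] yaw 79.4 tilt [-0.001  0.003 -1.   ] F [-0.3 -0.8  0.2] w 0.0848 j [-0.52  0.6  -0.08  0.89  0.   -0.34]
shift cm [-0.07  0.15 -0.06] roll -0.0
```

```bash
python3 -m inch '[[[8.5,-0.1,0.2,-0.1,0],[6,-0.1,0.2,-0.1,0],[4,-0.1,0.2,-0.1,0],[2.5,-0.1,0.2,-0.1,0],[1,-0.1,0.2,-0.1,0]]]'; python3 -m inch '[[[0.5,0,0,0,0],[0.5,0,0,0,0],[0.5,0,0,0,0],[0.5,0,0,0,0],[0.5,0,0,0,0]]]'; python3 - <<'E'
from h import *
go(.512,-.2955,.02,79.4)
E
```

```text
clock: 13.0
eef_pos: [0.5127, -0.2959, 0.0199]
tool_rot: [0.769, 0.639, 0.001, 0.002]
ft_force: [0.2, 0.2, -2.5]
grip_width: 0.0188
clock: 13.62
eef_pos: [0.5127, -0.2959, 0.0198]
tool_rot: [0.769, 0.639, 0.001, 0.002]
ft_force: [0.2, -0.1, 0.1]
grip_width: 0.0193
t 13.62 pos [ 0.5127 -0.2959  0.0198] yaw 79.4 tilt [-0.001  0.004 -1.   ] F [ 0.2 -0.1  0.1] w 0.0193 j [-0.52  0.6  -0.07  0.9   0.   -0.34]
shift cm [ 0.02 -0.08 -0.02] roll -0.0
```

```bash
python3 -m inch '[[[0.5,0,0,-0.5,0],[0.5,0,0,-1.5,0],[0.5,0,0,-3,0],[0.5,0,0,-4.5,0],[0.5,0,0,-6,0]]]'; python3 -m inch '[[[0.5,0,0,-3,0],[0.5,0,0,-6,0],[0.5,0,0,-9,0],[0.5,0,0,-11.5,0],[0.5,0,0,-12.5,0]]]'; python3 - <<'E'
from h import *
go(.6075,-.040,.154,81.4)
p,d,k=snap('side','s4'); cv2.imwrite('pics/s4c.png',cv2.resize(p[130:350,220:460],(655,600))[:,:,::-1])
E
```

```text
clock: 14.25
eef_pos: [0.5128, -0.296, 0.0814]
tool_rot: [0.769, 0.639, 0.001, 0.002]
ft_force: [0.0, -0.3, -2.4]
grip_width: 0.0188
clock: 14.88
eef_pos: [0.5129, -0.2962, 0.2091]
tool_rot: [0.769, 0.639, 0.002, 0.004]
ft_force: [0.0, -0.8, -3.7]
grip_width: 0.0193
t 14.88 pos [ 0.5129 -0.2962  0.2091] yaw 79.4 tilt [-0.002  0.009 -1.   ] F [ 0.  -0.8 -3.7] w 0.0193 j [-0.52  0.43  0.19  1.31  0.   -0.34]
shift cm [26.94  4.52  5.49] roll -2.0
```

View pics/s4c.png

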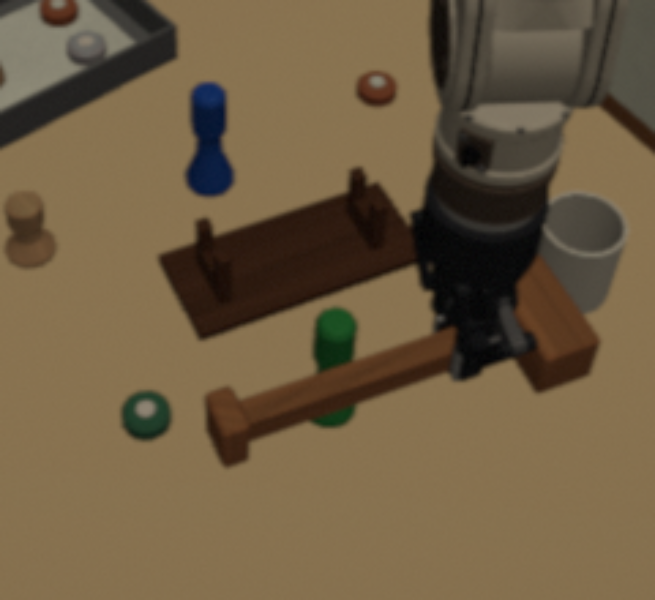

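The mallet hangs level in the side crop, head at (550,320), pommel at (230,430), above the green pawn. I carry it over the rest at this height.

```bash
python3 -m inch '[[[0.5,3,0.5,0,0],[0.5,7,1.2,0,-0.5],[0.5,11,1.8,0,-1],[0.5,15,2.5,0,-1.5],[0.5,18,3,0,-2]]]'; python3 -m inch '[[[0.5,4,0.7,0,0],[0.5,7,1.1,0,0],[0.5,8.5,1.4,0,0],[0.5,8.9,1.5,0,0],[0.5,8.9,1.5,0,0]]]'; python3 - <<'E'
from h import *
go(.608,-.040,.152,81.4)
E
```

```text
clock: 15.55
eef_pos: [0.5754, -0.123, 0.208]
tool_rot: [0.758, 0.653, 0.001, 0.003]
ft_force: [0.0, -0.5, -2.8]
grip_width: 0.019
clock: 16.18
eef_pos: [0.6033, -0.0379, 0.2076]
tool_rot: [0.758, 0.652, 0.001, 0.003]
ft_force: [0.7, -0.1, -2.6]
grip_width: 0.0191
t 16.18 pos [ 0.6033 -0.0379  0.2076] yaw 81.4 tilt [-0.003  0.006 -1.   ] F [ 0.7 -0.1 -2.6] w 0.0191 j [-0.06  0.46  0.23  1.33 -0.    0.09]
shift cm [-0.11  0.46  5.57] roll 0.0
```

```bash
python3 -m inch '[[[0.5,-0.1,0.5,1,0],[0.5,-0.1,0.5,2.5,0],[0.5,-0.1,0.5,4,0],[0.5,-0.1,0.5,5.2,0],[0.5,-0.1,0.5,5.5,0]]]'; python3 -m inch '[[[0.5,0,0,0,0],[0.5,0,0,0,0],[0.5,0,0,0,0],[0.5,0,0,0,0],[0.5,0,0,0,0]]]'; python3 - <<'E'
from h import *
go(.608,-.040,.152,81.4)
for n in('scene','side','wrist'):
    p,d,k=snap(n,n+'9'); W=cloud(d,k); X,Y,Z=W[...,0],W[...,1],W[...,2]
    hsv=cv2.cvtColor(p,cv2.COLOR_RGB2HSV)
    m=(X>.38)&(X<.75)&(Y<.06)&(Y>-.15)&(Z>.115)&(Z<.2)&(hsv[...,0]<18)&(hsv[...,1]>110)
    q=W[m]; print(n,m.sum())
    for w in (q[(q[:,0]>.645)&(q[:,2]>.166)],q[(q[:,0]<.46)&(q[:,2]>.166)]):
        if len(w)>10: r=cv2.minAreaRect(w[:,:2].astype(np.float32)*1000);print(len(w),np.round(r[0],1),np.round(r[1],1),np.round(r[2],1),'z',np.median(w[:,2]).round(4))
    b=q[(q[:,0]>.46)&(q[:,0]<.57)&(q[:,2]>.14)]
    if len(b)>10: l=cv2.fitLine(b[:,:2].astype(np.float32),cv2.DIST_HUBER,0,.01,.01).ravel();print('bar yaw',np.degrees(np.arctan(l[1]/l[0])),'slope',np.polyfit(b[:,0],b[:,2],1)[0],'z',np.percentile(b[:,2],90))
u=np.array([np.cos(np.radians(-8.6)),np.sin(np.radians(-8.6))]);print('want head',np.array([607.5,-40])+62.5*u,'pommel',np.array([607.5,-40])-170*u)
s=load('side9')[0];cv2.imwrite('pics/s9c.png',cv2.resize(s[100:300,200:460],(780,600))[:,:,::-1])
E
```

```text
clock: 16.8
eef_pos: [0.6074, -0.0399, 0.151]
tool_rot: [0.758, 0.652, -0.0, 0.002]
ft_force: [0.6, 0.5, -2.0]
grip_width: 0.019
clock: 17.42
eef_pos: [0.6075, -0.0399, 0.1512]
tool_rot: [0.758, 0.652, 0.0, 0.003]
ft_force: [-0.9, -0.4, -2.6]
grip_width: 0.0192
t 17.43 pos [ 0.6075 -0.0399  0.1512] yaw 81.4 tilt [-0.003  0.004 -1.   ] F [-0.9 -0.4 -2.6] w 0.0192 j [-0.06  0.5   0.14  1.21 -0.    0.09]
shift cm [-0.01  0.05 -0.08] roll 0.0
scene 1511
529 [668.  -47.7] [90.8 48.5] 82.3 z 0.1761
110 [444.1 -13.3] [35.8 29.3] 82.2 z 0.1748
bar yaw -7.653937 slope -0.0040736886210060025 z 0.16791693412111042
side 1791
440 [669.4 -50.8] [91.1 42.8] 81.8 z 0.1747
129 [439.1 -17.3] [30.5 36.6] 25.4 z 0.1736
bar yaw -9.646628 slope -0.00484387634685599 z 0.16605024511426575
wrist 20089
234 [648.9 -45.6] [88.7  9.7] 81.8 z 0.1732
bar yaw -8.818641 slope 0.0010066720392416378 z 0.16649067026104725
want head [669.29727382 -49.34595897] pommel [439.41141522 -14.57899161]
```

View pics/s9c.png

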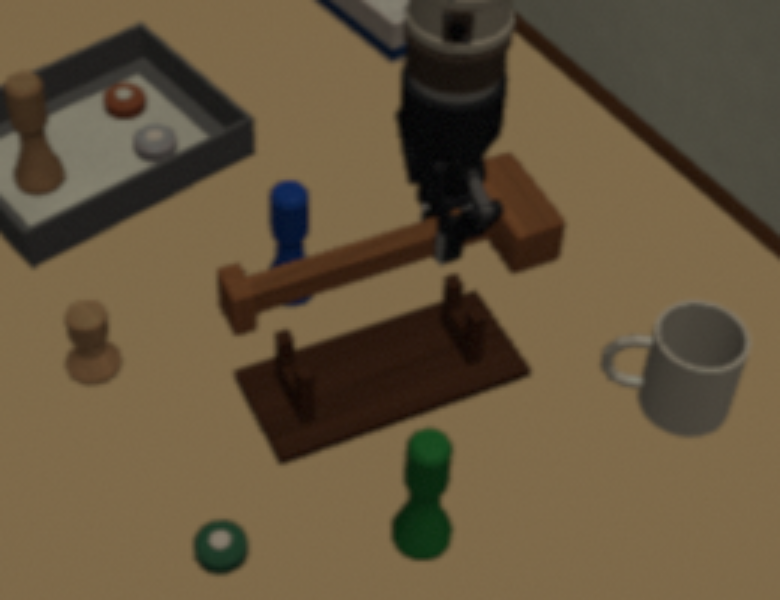

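View pics/scene9.png

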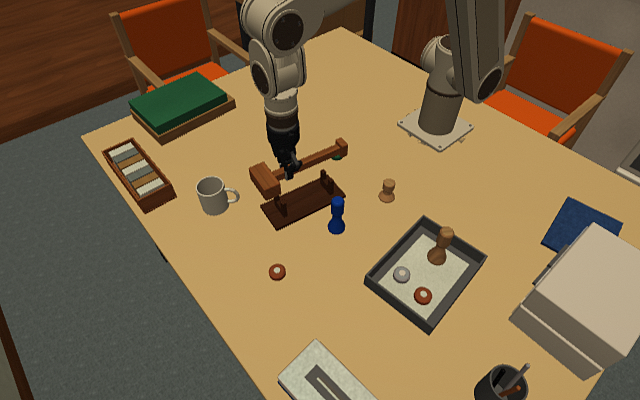

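Every check fits. Head centre is at (668.7, -49.2) mm against the wanted (669.3, -49.3). Bar yaw is about -8.7° against -8.6°, and the slope is under 0.3°. Head top is 0.175 m, so the bar's middle line is about 83 mm above the posts. The pawn is upright in the tray (scene (442,245)) and the bystanders are in place.

```bash
python3 -c "
from workcell import ticket; print(ticket.job_done())"
```

```text
the job is handed in; nothing more can be done
None
```

The job is handed in at about 17.6 s. The tall wooden pawn stands upright in the empty half of the grey tray. The mallet is held by its balance point, level and in line above the rest, with its head over the head end.

**Last checks**
- **Position:** the head centre was within about 1 mm of where it should be.
- **Alignment:** the bar's yaw averaged -8.7° over the three views, against -8.6° for the rest, and its slope was under 0.3°.
- **Height:** the bar's middle line is about 83 mm above the post tops, so its underside is about 71 mm above them. I took "about 8 cm" between the two.
- **Bystanders:** nothing else looks moved in the final pictures. I checked them by eye and did not remeasure each one.

**Disagreements**
- **Camera offset:** the scene and side cameras differ by 3 to 5 mm in y and about ±1° in bar yaw. Their average agrees with the wrist camera.
- **Pommel:** it was seen poorly in the last views. It measured up to 5 mm off in x and about 3 mm off in y, and was not used.

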